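Push the pill organiser home and shut the medicine cabinet until its latch snaps

TASK

The blue pill organiser has been left sticking out of the medicine cabinet on the vanity. First push it fully inside on its shelf while the door stands open, then swing the door shut and press it gently, without slamming or forcing it, until the sprung latch snaps in and the door stays shut on its own. Leave the toothbrush cup, roll-on bottle, tweezer case and jade roller where they are.

Things in the scene. Friction and masses are not known exactly. Their poses are not given: they have to be found in the camera images.
- cab_front (a point): Fixed white medicine cabinet, 240 wide, 170 deep, 170 mm high, clear acrylic top and shelf. Point in its open front: on the front plane of its walls, mid-width, level with the shelf's upper face (88 mm above the counter). x points straight into the cabinet, y to the hinge side, z up. Inside: 224 wide, 74 mm free above the shelf, back wall at x = 162 mm; the shelf begins at x = 6 mm.
- organiser_mid (a point): Centre of the loose blue 7-cell pill organiser, 140 x 38 x 25.5 mm, about 0.11 kg, lying on the shelf, its length (own x) roughly along the cabinet's x, its near end 30 to 50 mm out of the front. Slides under about 0.5 to 1 N. Fully inside: near end at least 3 mm behind the front plane, i.e. its centre at x = 73 to 92 mm in the frame of cab_front (there it meets the back wall).
- door_hinge (a point): Point on the upright hinge axis of the white door, 125 mm above the counter. Axes turn with the door: own -y runs from the hinge to the free edge (232 mm away), own x is square to the door and points the way it closes. Door 16 mm thick (8 mm either side of the axis), from 5 to 165 mm high, opening towards the cabinet's front.
- door_press (a point): Point on the door's outer face, 200 mm from the hinge axis, 125 mm above the counter, a good place to push; axes as door_hinge. Shutting needs a slow press here of roughly 5 to 9 N (more nearer the hinge), rising over the last 15 mm as the bolt's bevel rides up the strike, then falling as the bolt drops in behind; 1 mm later a rubber buffer stops the door hard. Door and hinges bear at most 20 N.
- key (a point): Middle of the brass key in its lock on the door's outer face, 192 mm from the hinge, 50 mm above the counter, reaching 33 mm out from the face, 22 mm high; not to be turned. On the inner face is the lock case with its bevelled spring bolt. The keeper (strike and buffer) inside is screwed in slots: the depth at which the door latches differs over a span of 12 mm and cannot be seen.
- door (a joint): Door angle in rad: -0.02 to 0.04 when latched, depending on the keeper, growing as it opens, up to 1.4. The light hinge (0.1 N m of friction) stays where it is left, but in the last 0.075 rad a sprung plunger pushes the door back out with about 3 N: if not latched it pops ajar to 0.065 rad or more when let go.
- cup: White ceramic toothbrush cup with two brushes, 74 mm across, 95 high (brushes to about 190 mm), standing upright on the counter; origin centre of its underside. Bystander.
- rollon: Glass roll-on bottle with white cap, 30 mm across, 83 high, upright on the counter; origin centre of its underside. Bystander.
- tweezer_case: Steel tweezer case, 105 x 26 x 14 mm, lying on the counter, length along its x; origin centre of its underside. Bystander.
- jade_roller: Green jade face roller, about 136 x 50 x 20 mm, lying on the counter, length along its x; origin centre of its underside. Bystander.
Things that resemble listed ones, but are neither listed nor needed, are in the scene too. Of the things shaped like the part that bears organiser_mid, the blue one is meant.

How it is judged:
By the outcome, as a careful person would: the job done as asked, in the order asked, and still so for the second after the job is handed in, with the robot touching nothing.
It also fails if it takes over 69 s, if anything falls off the work surface, if the arm or the gripper's body presses on something with over 40 N, if the wrist force passes 120 N, or if a joint passes its speed limit or range.

ROBOT

A 6-joint arm with a two-finger parallel gripper is mounted at the origin on the work surface. World frame = base frame: x ahead of the robot, y to its left, z up, the work surface at z = 0. Lengths are in m, angles in degrees, forces in N, time in s.
With the tool pointing down it reaches from about 0.4 to 0.825 m from the base axis. Payload 7 kg.
Tool frame: the origin (TCP) lies midway between the tips of the shut fingers; the grasp point (between the pads) lies r.pinch_z behind it (r.pinch_z is the distance from the TCP to the grasp point, in m); z points along the fingers, y is the line along which they close (so a half turn about z gives the same grasp; the last joint's range is limited). The gripper opens to 88 mm and grips with 3 to 60 N. Pads are 19 mm wide; open, the fingers measure 130 mm over their backs; the gripper's body (78 mm by 193 mm) begins 47 mm behind the grasp point.
Start: joints at [85.262, 20.546, 0.682, 0, -70.136, -16.507], TCP at [0.245, 0.629, 0.227] pointing down, gripper open.
Joint ranges: [-176.03, 176.03], [-82.01, 121.73], [-58.28, 71.71], [-173.87, 95.51], [-174.79, -0.11], [-173.66, 173.66]. Speed limits (degrees/s): [136.94, 136.94, 172.46, 180, 180, 180].

INTERFACE

Orientations are given as [roll, pitch, yaw] about the fixed x, y, z axes, in that order (R = Rz(yaw) Ry(pitch) Rx(roll)).
In Python, from plant import r, optics, job gives the robot as it stands.
- The arm moves only by the shell command python3 -m crank 'ROWS' [FORCE]. ROWS is JSON, a list of rows, each an object with "xyz": the shift along the tool's x, y, z in units of 30 mm (1.0 is 30 mm), a list of three; "delta_rot": the turn, a rotation vector about the tool's x, y, z in degrees, a list of three; "claw": the closure, from 0 (fully open) to 1 (shut). A call has 1 to 20 rows; each row is the pose to reach, as a shift and turn from the pose commanded when the call began, along the tool's axes at that moment; what a row does not reach only later rows make up. A row lasts 1/8 s, in which the tool goes at most 62.5 mm and 10.7 degrees, less where a joint would pass 70% of its speed; a pose out of reach is approached as far as the arm can. A call with a gripper value outside its range is refused whole. The fingers move at their own pace and stop on an object; FORCE is the grip in N (left out, the last holds). Time passes only in rows, so rows that repeat a pose let the fingers close. It gives the time, the measured TCP pose, the force, the opening and the grip force at its end, in the units of the state.
- r.get_state(): the state, without advancing time (a new reading comes with each control period).
- optics.capture(name): name is "scene" or "top" or "wrist"; returns a dict with "img" (384x512x3 uint8, blue, green, red), "fovy" (degrees; the focal length in pixels is half the picture's height over the tangent of half this angle, whatever the lens; pixels are square), "cx", "cy" (the principal point, pixels), "eye" and "rotation" of the camera in the world; the wrist camera has in their place "hand_eye" (4x4, takes a point from camera to tool coordinates, whose origin is the TCP and whose axes are the flange's). Camera axes: x right, y up, looking along -z (the intrinsics and any distortion apply to the point x, -y, -z); pixel columns grow to the right and rows downward; lengths in m; the calibration is good to about 2 mm. A picture is of the moment at which its call begins: read the wrist's pose just before it. There is no depth.
- job.close_job(): hands the job in; it is judged then, once.
The state is a dict: "time_s": time; "joints": joint angles; "qd": joint speeds; "joint_torque": joint torques, N m; "tcp_pos": TCP position; "eef_rot": TCP orientation; "contact_force": force on the tool from outside, world axes, zero at the start; "moment": the same for the moment, N m; "gripper_width": finger opening in m; "gripper_force": force on a finger pad.
Only numpy, scipy, OpenCV 4.12 (cv2) and the standard library are available. Lean on these libraries where they do the work, as an engineer would, in place of code of your own. Each camera call takes 0.05 s, during which the arm holds its last target. There are 200 camera calls.

## Working session

There is one attempt and no reset: what is moved stays moved. The work goes in short steps, Python scripts to look and compute and a shell command to move; the robot and the scene stay as the last step left them, time stands still between calls to the robot, and variables do not carry over. Pictures are saved under pics/ and viewed, at most 10 in all, crops included, and the job is handed in when it is done.

```bash
ls; mkdir -p pics; python3 - <<'E'
from plant import r,optics
import cv2
print(r.get_state(), r.pinch_z)
for n in ("scene","top","wrist"):
    c=optics.capture(n); cv2.imwrite(f"pics/{n}0.png",c["img"]); print(n,{k:v for k,v in c.items() if k!="img"})
E
```

```text
pics
{'time_s': 0.0, 'joints': array([ 8.52612516e+01,  2.05928918e+01,  6.34042382e-01, -2.15628140e-02,
       -7.01326583e+01, -1.65054263e+01]), 'qd': array([ 0.0604357 ,  0.06633844, -0.09083359,  0.05104651, -0.07628614,
       -0.02420114]), 'joint_torque': array([-1.44530886e-04, -5.82714021e+01,  2.93043727e+01,  6.99717969e+00,
        6.93194437e-03, -1.75071955e-04]), 'tcp_pos': array([0.24443858, 0.62868024, 0.22560372]), 'eef_rot': array([ 1.79906504e+02, -6.56573188e-03, -2.12515136e+01]), 'contact_force': array([-0.5526464 , -0.98063728,  0.71543905]), 'moment': array([-0.0062219 , -0.0227725 , -0.02488459]), 'gripper_force': 0.0, 'gripper_width': 0.08741960792665815} 0.0188
scene {'fovy': 54.093887693682134, 'cx': 248.22968463397305, 'cy': 185.9185249096028, 'eye': array([0.9370927 , 0.44576781, 0.65389077]), 'rotation': array([ 43.21836149,   0.36102318, 133.38005081])}
top {'fovy': 43.343703612687975, 'cx': 256.1075799055206, 'cy': 182.32968689954927, 'eye': array([0.40846623, 0.10495798, 1.40036996]), 'rotation': array([  7.17486194,   0.15047118, -88.28007033])}
wrist {'fovy': 65.67162319503065, 'cx': 255.75255672233877, 'cy': 193.04819021868974, 'hand_eye': array([[ 1.11749853e-03,  9.56032334e-01,  2.93259148e-01,
         7.82958367e-02],
       [ 9.99999373e-01, -1.04645233e-03, -3.99154005e-04,
         1.29149453e-03],
       [-7.47224154e-05,  2.93259411e-01, -9.56032903e-01,
        -1.58285080e-01],
       [ 0.00000000e+00,  0.00000000e+00,  0.00000000e+00,
         1.00000000e+00]])}
```

View pics/scene0.png

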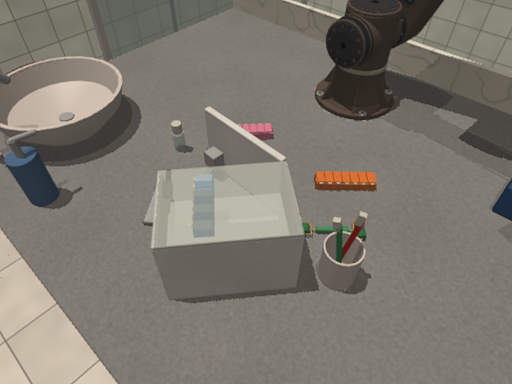

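View pics/top0.png

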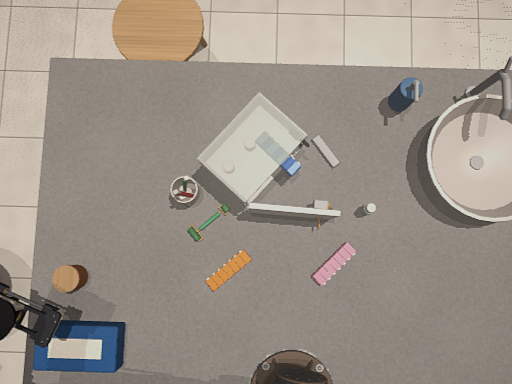

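The top view shows the cabinet with its open front from about (307,136) to (248,205), the door from (248,206) to (340,214), and the blue organiser's end at (290,165). The cup is at (184,190), the roll-on at (369,209), the tweezer case at (326,151) and the jade roller at (208,222). I'll enlarge this area.

```bash
python3 - <<'E'
import cv2
a=cv2.imread("pics/top0.png")[85:235,185:385]; cv2.imwrite("pics/topc.png",cv2.resize(a,None,fx=4,fy=4,interpolation=cv2.INTER_CUBIC))
a=cv2.imread("pics/scene0.png")[100:300,130:390]; cv2.imwrite("pics/scenec.png",cv2.resize(a,None,fx=3,fy=3,interpolation=cv2.INTER_CUBIC))
E
cat > h.py <<'E'
import numpy as np,cv2
from scipy.spatial.transform import Rotation as R
CAM={"top":(43.343703612687975,256.10758,182.329687,[0.40846623,0.10495798,1.40036996],[7.17486194,0.15047118,-88.28007033]),
"scene":(54.093887693682134,248.22968,185.91852,[0.9370927,0.44576781,0.65389077],[43.21836149,0.36102318,133.38005081])}
def cam(n):
    fv,cx,cy,e,rt=CAM[n]; return 192/np.tan(np.radians(fv/2)),cx,cy,np.array(e),R.from_euler("xyz",rt,degrees=True).as_matrix()
def ray(n,u,v):
    f,cx,cy,e,M=cam(n); return e,M@np.array([(u-cx)/f,-(v-cy)/f,-1.])
def at(n,u,v,z):
    e,d=ray(n,u,v); return e+d*(z-e[2])/d[2]
def proj(n,p):
    f,cx,cy,e,M=cam(n); q=(np.atleast_2d(p)-e)@M; return np.c_[cx-f*q[:,0]/q[:,2],cy+f*q[:,1]/q[:,2]]
E
```

```text
(no output)
```

View pics/topc.png

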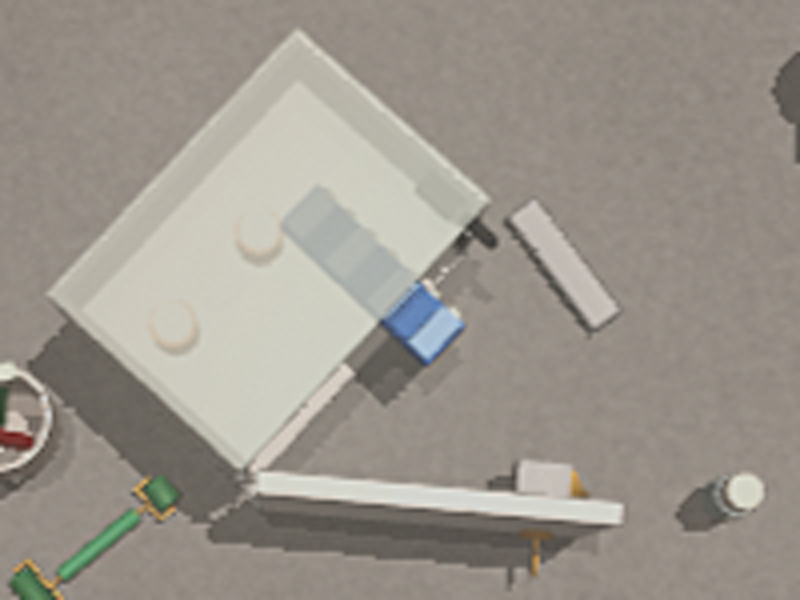

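View pics/scenec.png

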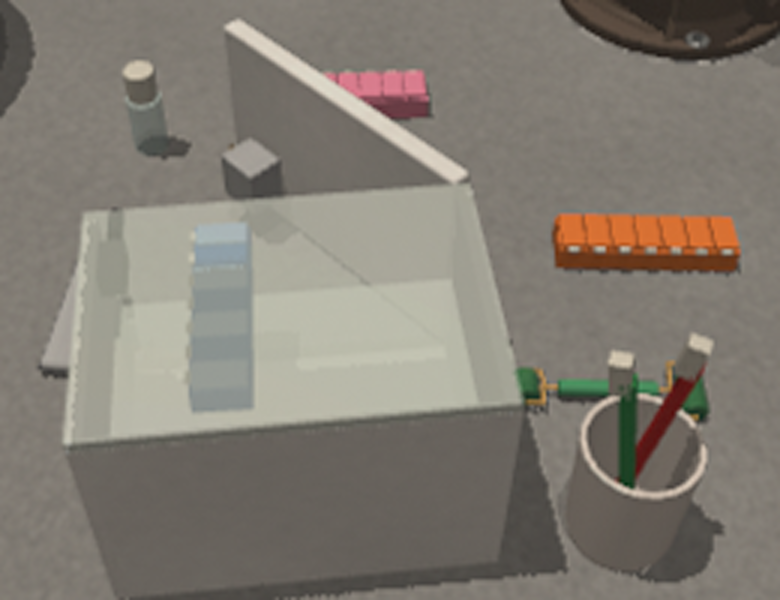

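The top crop shows the cabinet's top corners at (298,30), (490,203), (245,467) and (50,293). The organiser's near top corners are at (465,322) and (430,362), and the door's free end is around (622,515). The lock's bolt case is on the inner face, with the key at (537,550).

```bash
python3 - <<'E'
from h import *
T=lambda u,v,z: at("top",185+(u+.5)/4-.5,85+(v+.5)/4-.5,z)
S=lambda u,v,z: at("scene",130+(u+.5)/3-.5,100+(v+.5)/3-.5,z)
np.set_printoptions(precision=4,suppress=True)
C=[T(*p,.17) for p in((298,30),(490,203),(245,467),(50,293))]
C2=[S(*p,.17) for p in((65,445),(83,212),(468,184),(520,403))]
for n,Q in(("top",C),("scene",C2)): print(n,np.array(Q)[:,:2],[np.linalg.norm(Q[i]-Q[(i+1)%4]) for i in range(4)])
O=[T(*p,.1135) for p in((465,322),(430,362),(283,225),(318,187))]
O2=[S(*p,.1135) for p in((196,225),(248,225),(252,408),(192,408))]
for Q in(O,O2): print("org",np.array(Q)[:,:2],[np.linalg.norm(Q[i]-Q[(i+1)%4]) for i in range(4)])
D=[T(*p,.165) for p in((258,472),(622,504),(622,524),(254,493))]
D2=[S(*p,.165) for p in((232,20),(467,178),(225,27),(460,184))]
print("door",np.array(D)[:,:2],np.array(D2)[:,:2])
print("roll", T(745,492,.083),"case",T(535,202,.014),T(618,312,.014),T(590,332,.014),T(507,220,.014), "key",T(537,550,.055))
# frame fit: cabinet from all 8 corners
src=np.array([[.17,-.12],[0,-.12],[0,.12],[.17,.12]])
def fit(Q):
    Q=np.array(Q)[:,:2]; a=src-src.mean(0); b=Q-Q.mean(0)
    th=np.arctan2((a[:,0]*b[:,1]-a[:,1]*b[:,0]).sum(),(a*b).sum()); c,s=np.cos(th),np.sin(th); Rm=np.array([[c,-s],[s,c]])
    t=Q.mean(0)-Rm@src.mean(0); print("yaw",np.degrees(th),"front",t,"res",(src@Rm.T+t-Q).round(4).tolist()); return Rm,t
for Q in(C,C2):
    Rm,t=fit(Q)
    for o in(O,O2): print(" org in cab",(np.array(o)[:,:2]-t)@Rm)
    for o in(D,D2): print(" door in cab",((np.array(o)[:,:2]-t)@Rm).tolist())
E
```

```text
top [[ 0.8023  0.1121]
 [ 0.69   -0.0159]
 [ 0.5134  0.1375]
 [ 0.6223  0.2671]] [np.float64(0.17027833725716282), np.float64(0.23393434546915334), np.float64(0.16928611669186777), np.float64(0.23750474454244966)]
scene [[ 0.8048  0.1124]
 [ 0.6943 -0.0181]
 [ 0.5139  0.1385]
 [ 0.6253  0.2656]] [np.float64(0.1710162039197405), np.float64(0.23895965516817977), np.float64(0.16904757624119907), np.float64(0.2359945805982378)]
org [[ 0.6206 -0.006 ]
 [ 0.5927  0.017 ]
 [ 0.6836  0.1186]
 [ 0.7106  0.0956]] [np.float64(0.036177611798603765), np.float64(0.1363259767072299), np.float64(0.03548371107752148), np.float64(0.1357395637189904)]
org [[ 0.6214 -0.0061]
 [ 0.5973  0.0197]
 [ 0.6988  0.1325]
 [ 0.7229  0.1068]] [np.float64(0.03524381750199024), np.float64(0.1517323026000163), np.float64(0.0351424867414591), np.float64(0.1518028004254726)]
door [[ 0.5109  0.1292]
 [ 0.4973 -0.1041]
 [ 0.4845 -0.1042]
 [ 0.4973  0.1313]] [[ 0.4911 -0.1064]
 [ 0.5056  0.1313]
 [ 0.5006 -0.1036]
 [ 0.513   0.1317]]
roll [ 0.5139 -0.2017  0.083 ] case [ 0.7274 -0.0642  0.014 ] [ 0.6476 -0.1255  0.014 ] [
[... 765 characters left out ...]
608927283]]
yaw 49.26294449467336 front [0.6041 0.0602] res [[0.0012, -0.0017], [0.0007, 0.0], [-0.0007, -0.0], [-0.0012, 0.0017]]
 org in cab [[-0.0394 -0.0557]
 [-0.0402 -0.0195]
 [ 0.0961 -0.0221]
 [ 0.0963 -0.0576]]
 org in cab [[-0.039  -0.0563]
 [-0.0351 -0.0213]
 [ 0.1166 -0.0246]
 [ 0.1128 -0.0596]]
 door in cab [[-0.008586169636570162, 0.11567814654104175], [-0.19417119016123383, -0.02625598563728242], [-0.202590154704429, -0.016643604888238288], [-0.015811173478163295, 0.127331388559951]]
 door in cab [[-0.2000085313813361, -0.023085540418906723], [-0.010384355432910409, 0.12105955066600459], [-0.1917112995936999, -0.028470304186936767], [-0.00534658337903276, 0.11570625125622533]]
```

```bash
cat >> h.py <<'E'
F0=np.array([.603,.0605]); YAW=49.2
def cab(x,y,z): c,s=np.cos(np.radians(YAW)),np.sin(np.radians(YAW)); return np.array([F0[0]+c*x-s*y,F0[1]+s*x+c*y,z])
def tocab(p): c,s=np.cos(np.radians(YAW)),np.sin(np.radians(YAW)); d=np.array(p[:2])-F0; return np.array([c*d[0]+s*d[1],-s*d[0]+c*d[1],p[2]])
def state():
    from plant import r
    s=r.get_state(); print("t",s["time_s"].__round__(2),"pos",s["tcp_pos"].round(4),"cab",tocab(s["tcp_pos"]).round(4),"rpy",s["eef_rot"].round(1),"F",s["contact_force"].round(1)); return s
def go(s,targets,Rt=None):
    M=R.from_euler("xyz",s["eef_rot"],degrees=True)
    for t in targets: print("xyz",(M.inv().apply(np.array(t)-s["tcp_pos"])/.03).round(2).tolist())
    if Rt is not None: print("rot",np.degrees((M.inv()*Rt).as_rotvec()).round(1).tolist())
E
python3 - <<'E'
from h import *
print("cup",at("top",184,188,.095))
s=state(); go(s,[[.4,.3,.34],[.545,0,.30],[.545,0,.12]],R.from_euler("xyz",[180,0,0],degrees=True))
E
```

```text
cup [0.55125401 0.30890356 0.095     ]
t 0.15 pos [0.2445 0.6288 0.2258] cab [0.1959 0.6427 0.2258] rpy [179.9  -0.  -21.3] F [-0.7 -0.7 -0.2]
xyz [8.8, 8.34, -3.79]
xyz [16.93, 15.91, -2.45]
xyz [16.93, 15.9, 3.55]
rot [0.1, 0.0, -21.3]
```

```bash
python3 -m crank '[{"xyz":[2,2,-4],"delta_rot":[0,0,0],"claw":1},{"xyz":[4,4,-4],"delta_rot":[0,0,-5],"claw":1},{"xyz":[5.5,5.5,-4],"delta_rot":[0,0,-10],"claw":1},{"xyz":[7,7,-4],"delta_rot":[0,0,-15],"claw":1},{"xyz":[8.8,8.3,-4],"delta_rot":[0,0,-21],"claw":1},{"xyz":[10.5,9.8,-3.8],"delta_rot":[0,0,-21],"claw":1},{"xyz":[12,11.3,-3.5],"delta_rot":[0,0,-21],"claw":1},{"xyz":[13.5,12.8,-3],"delta_rot":[0,0,-21],"claw":1},{"xyz":[15,14.3,-2.5],"delta_rot":[0,0,-21],"claw":1},{"xyz":[16.93,15.9,-2.4],"delta_rot":[0,0,-21.3],"claw":1},{"xyz":[16.93,15.9,-2.4],"delta_rot":[0,0,-21.3],"claw":1},{"xyz":[16.93,15.9,-2.4],"delta_rot":[0,0,-21.3],"claw":1},{"xyz":[16.93,15.9,-2.4],"delta_rot":[0,0,-21.3],"claw":1},{"xyz":[16.93,15.9,-2.4],"delta_rot":[0,0,-21.3],"claw":1}]'; python3 -c "
from h import *
s=state();go(s,[[.545,0,.12],[.43,.015,.12],[.46,.015,.12]],R.from_euler('xyz',[180,0,0],degrees=True))"
```

```text
time_s: 1.9
tcp_pos: [0.5449, 0.0003, 0.2982]
eef_rot: [180.0, 0.0, -0.0]
contact_force: [0.2, 0.1, 0.3]
gripper_width: 0.0003
gripper_force: 0.0
t 1.9 pos [5.449e-01 3.000e-04 2.982e-01] cab [-0.0835  0.0047  0.2982] rpy [180.   0.  -0.] F [0.2 0.1 0.3]
xyz [0.01, 0.01, 5.94]
xyz [-3.83, -0.49, 5.94]
xyz [-2.83, -0.49, 5.94]
rot [0.0, 0.0, -0.0]
```

```bash
python3 -m crank '[{"xyz":[0,0,1.5],"delta_rot":[0,0,0],"claw":1},{"xyz":[0,0,3],"delta_rot":[0,0,0],"claw":1},{"xyz":[0,0,4.5],"delta_rot":[0,0,0],"claw":1},{"xyz":[0,0,5.9],"delta_rot":[0,0,0],"claw":1},{"xyz":[0,0,5.9],"delta_rot":[0,0,0],"claw":1},{"xyz":[-0.3,0,5.9],"delta_rot":[0,0,0],"claw":1},{"xyz":[-0.6,0,5.9],"delta_rot":[0,0,0],"claw":1},{"xyz":[-0.9,0,5.9],"delta_rot":[0,0,0],"claw":1},{"xyz":[-1.2,0,5.9],"delta_rot":[0,0,0],"claw":1},{"xyz":[-1.5,-0.1,5.9],"delta_rot":[0,0,0],"claw":1},{"xyz":[-1.8,-0.2,5.9],"delta_rot":[0,0,0],"claw":1},{"xyz":[-2.1,-0.25,5.9],"delta_rot":[0,0,0],"claw":1},{"xyz":[-2.4,-0.3,5.9],"delta_rot":[0,0,0],"claw":1},{"xyz":[-2.6,-0.3,5.9],"delta_rot":[0,0,0],"claw":1},{"xyz":[-2.75,-0.3,5.9],"delta_rot":[0,0,0],"claw":1},{"xyz":[-2.75,-0.3,5.9],"delta_rot":[0,0,0],"claw":1}]'; python3 - <<'E'
from h import *
from plant import optics
M=R.from_euler('xyz',[180,0,0],degrees=True)
s=state()
c=optics.capture("top"); cv2.imwrite("pics/t1.png",cv2.resize(c["img"][85:235,185:385],None,fx=4,fy=4,interpolation=cv2.INTER_CUBIC))
# tilted pose: tool z at heading YAW+10, beta below horizontal; tool y horizontal
def tilt(al,b):
    h=np.radians(YAW+al); b=np.radians(b)
    z=np.array([np.cos(b)*np.cos(h),np.cos(b)*np.sin(h),-np.sin(b)]); y=np.array([np.sin(h),-np.cos(h),0]); return R.from_matrix(np.c_[np.cross(y,z),y,z])
for sg in (10,):
    T=tilt(10,40); print(T.as_euler('xyz',degrees=True))
    go(s,[cab(-.09,-.038,.30),cab(-.07,-.038,.099)],T)
E
```

```text
time_s: 3.9
tcp_pos: [0.4655, 0.0096, 0.1225]
eef_rot: [-180.0, -0.3, 0.1]
contact_force: [12.0, -5.6, -5.0]
gripper_width: 0.0007
gripper_force: 6.3
t 3.9 pos [0.4655 0.0096 0.1225] cab [-0.1283  0.0708  0.1225] rpy [-1.8e+02 -3.0e-01  1.0e-01] F [12.  -5.6 -5. ]
[180.  -50.   59.2]
xyz [3.61, 1.41, -5.9]
xyz [4.01, 0.91, 0.81]
rot [25.9, 45.1, -55.1]
```

View pics/t1.png

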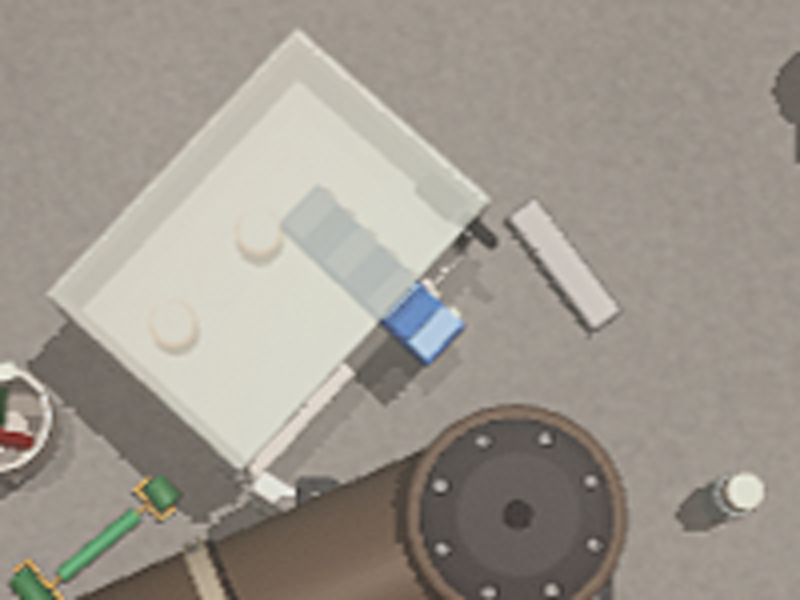

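The organiser is unmoved, with its near corners at (465,322) and (430,362). The door is now wide open, probably at its stop given 13 N. I'll back off, lift and tilt the tool.

```bash
python3 -m crank '[{"xyz":[0.5,0.2,0],"delta_rot":[0,0,0],"claw":1},{"xyz":[1,0.4,0],"delta_rot":[0,0,0],"claw":1},{"xyz":[1,0.4,-2],"delta_rot":[0,0,0],"claw":1},{"xyz":[1,0.4,-4],"delta_rot":[0,0,0],"claw":1},{"xyz":[1.5,0.5,-5.9],"delta_rot":[0,0,0],"claw":1},{"xyz":[1.8,0.7,-5.9],"delta_rot":[3.4,5.9,-7.2],"claw":1},{"xyz":[2.2,0.9,-5.9],"delta_rot":[6.8,11.8,-14.4],"claw":1},{"xyz":[2.6,1,-5.9],"delta_rot":[10.2,17.7,-21.6],"claw":1},{"xyz":[3,1.2,-5.9],"delta_rot":[13.6,23.6,-28.8],"claw":1},{"xyz":[3.3,1.3,-5.9],"delta_rot":[17,29.5,-36],"claw":1},{"xyz":[3.6,1.4,-5.9],"delta_rot":[20.4,35.4,-43.2],"claw":1},{"xyz":[3.6,1.4,-5.9],"delta_rot":[23.8,41.3,-50.4],"claw":1},{"xyz":[3.6,1.4,-5.9],"delta_rot":[25.9,45.1,-55.1],"claw":1},{"xyz":[3.6,1.4,-5.9],"delta_rot":[25.9,45.1,-55.1],"claw":1},{"xyz":[3.6,1.4,-5.9],"delta_rot":[25.9,45.1,-55.1],"claw":1},{"xyz":[3.6,1.4,-5.9],"delta_rot":[25.9,45.1,-55.1],"claw":1}]'; cat >> h.py <<'E'
def tilt(al,b):
    h=np.radians(YAW+al); b=np.radians(b)
    z=np.array([np.cos(b)*np.cos(h),np.cos(b)*np.sin(h),-np.sin(b)]); y=np.array([np.sin(h),-np.cos(h),0]); return R.from_matrix(np.c_[np.cross(y,z),y,z])
E
python3 - <<'E'
from h import *
from plant import optics
s=state(); print(s["joints"].round(1))
c=optics.capture("scene"); cv2.imwrite("pics/s2.png",c["img"])
go(s,[cab(-.085,-.036,.20),cab(-.07,-.036,.101)],tilt(10,40))
E
```

```text
time_s: 5.95
tcp_pos: [0.5778, -0.0124, 0.324]
eef_rot: [-177.3, -47.0, 55.3]
contact_force: [-0.5, -1.2, 0.3]
gripper_width: 0.0011
gripper_force: 0.0
t 5.95 pos [ 0.5778 -0.0124  0.324 ] cab [-0.0717 -0.0286  0.324 ] rpy [-177.3  -47.    55.3] F [-0.5 -1.2  0.3]
[-15.    4.9  -4.6 -47.8 -71.9 173.6]
xyz [-3.35, 0.32, 2.46]
xyz [-5.42, 0.49, 5.07]
rot [0.2, 2.9, -2.6]
```

View pics/s2.png

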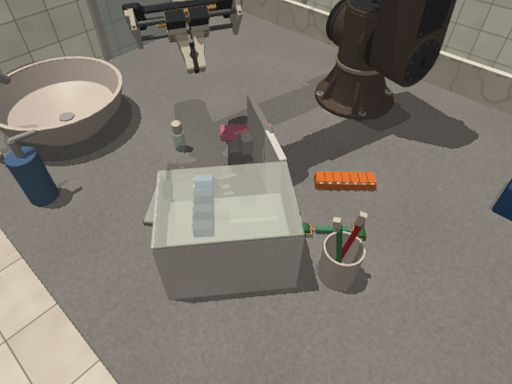

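The tool is tilted and hovering before the cabinet, with slim fingertips at (195,68). The door is open at about 80° and the bystanders are untouched. J6 sits at its limit, so I'll turn half round about the tool z axis.

```bash
python3 -m crank '[{"xyz":[0,0,0],"delta_rot":[0,0,8],"claw":1}]'; python3 -c "
from h import *
s=state();print(s['joints'].round(1))"
```

```text
time_s: 6.12
tcp_pos: [0.5779, -0.0122, 0.3245]
eef_rot: [-168.7, -46.1, 43.6]
contact_force: [0.1, 0.4, 0.5]
gripper_width: 0.0005
gripper_force: 0.0
t 6.12 pos [ 0.5779 -0.0122  0.3245] cab [-0.0714 -0.0285  0.3245] rpy [-168.7  -46.1   43.6] F [0.1 0.4 0.5]
[-15.    4.9  -4.6 -47.9 -71.9 165.5]
```

```bash
python3 - <<'E'
from h import *
s=state()
T=tilt(10,40)*R.from_euler('z',180,degrees=True)
go(s,[cab(-.085,-.036,.30)],T)
E
```

```text
t 6.12 pos [ 0.5779 -0.0122  0.3245] cab [-0.0714 -0.0285  0.3245] rpy [-168.7  -46.1   43.6] F [0.1 0.4 0.5]
xyz [-0.88, 0.34, 0.2]
rot [4.2, -0.6, 169.2]
```

```bash
python3 -m crank '[{"xyz":[0,0,0],"delta_rot":[0.2,0,10],"claw":1},{"xyz":[0,0,0],"delta_rot":[0.5,-0.1,20],"claw":1},{"xyz":[0,0,0],"delta_rot":[0.7,-0.1,30],"claw":1},{"xyz":[0,0,0],"delta_rot":[1,-0.1,40],"claw":1},{"xyz":[0,0,0],"delta_rot":[1.2,-0.2,50],"claw":1},{"xyz":[0,0,0],"delta_rot":[1.5,-0.2,60],"claw":1},{"xyz":[0,0,0],"delta_rot":[1.7,-0.2,70],"claw":1},{"xyz":[0,0,0],"delta_rot":[2,-0.3,80],"claw":1},{"xyz":[0,0,0],"delta_rot":[2.2,-0.3,90],"claw":1},{"xyz":[0,0,0],"delta_rot":[2.5,-0.4,100],"claw":1},{"xyz":[0,0,0],"delta_rot":[2.7,-0.4,110],"claw":1},{"xyz":[-0.1,0,0],"delta_rot":[3,-0.4,120],"claw":1},{"xyz":[-0.3,0.1,0],"delta_rot":[3.2,-0.5,130],"claw":1},{"xyz":[-0.5,0.2,0],"delta_rot":[3.5,-0.5,140],"claw":1},{"xyz":[-0.7,0.3,0.1],"delta_rot":[3.7,-0.5,150],"claw":1},{"xyz":[-0.9,0.34,0.2],"delta_rot":[4,-0.6,160],"claw":1},{"xyz":[-0.9,0.34,0.2],"delta_rot":[4.2,-0.6,169.2],"claw":1},{"xyz":[-0.9,0.34,0.2],"delta_rot":[4.2,-0.6,169.2],"claw":1},{"xyz":[-0.9,0.34,0.2],"delta_rot":[4.2,-0.6,169.2],"claw":1}]'; python3 - <<'E'
from h import *
s=state();print(s['joints'].round(1))
T=tilt(10,40)*R.from_euler('z',180,degrees=True)
go(s,[cab(-.085,-.036,.20),cab(-.07,-.038,.101),cab(-.045,-.039,.101),cab(.012,-.04,.101)],T)
E
```

```text
time_s: 8.5
tcp_pos: [0.5749, -0.0278, 0.2998]
eef_rot: [-179.6, 50.0, -120.3]
contact_force: [-1.0, 0.7, 0.2]
gripper_width: 0.0008
gripper_force: 0.0
t 8.5 pos [ 0.5749 -0.0278  0.2998] cab [-0.0852 -0.0364  0.2998] rpy [-179.6   50.  -120.3] F [-1.   0.7  0.2]
[-19.5   7.4  -5.8 -51.8 -72.9   3.4]
xyz [2.54, 0.03, 2.15]
xyz [4.76, -0.11, 4.64]
xyz [4.24, -0.29, 5.26]
xyz [3.04, -0.66, 6.69]
rot [0.0, 0.0, 0.3]
```

```bash
python3 -m crank '[{"xyz":[1.2,0,1],"delta_rot":[0,0,0],"claw":1},{"xyz":[2.5,0,2.2],"delta_rot":[0,0,0],"claw":1},{"xyz":[3.4,0,3.2],"delta_rot":[0,0,0],"claw":1},{"xyz":[4.2,-0.1,4],"delta_rot":[0,0,0],"claw":1},{"xyz":[4.76,-0.1,4.64],"delta_rot":[0,0,0],"claw":1},{"xyz":[4.76,-0.1,4.64],"delta_rot":[0,0,0],"claw":1},{"xyz":[4.76,-0.1,4.64],"delta_rot":[0,0,0],"claw":1},{"xyz":[4.76,-0.1,4.64],"delta_rot":[0,0,0],"claw":1}]'; python3 - <<'E'
from h import *
from plant import optics
s=state();print(s['joints'].round(1))
T=tilt(10,40)*R.from_euler('z',180,degrees=True)
go(s,[cab(-.07,-.038,.101),cab(-.045,-.039,.101),cab(.0,-.04,.101),cab(.012,-.04,.101)],T)
c=optics.capture("wrist"); d=optics.capture("scene")
cv2.imwrite("pics/w3.png",np.hstack([cv2.resize(c["img"],(400,300)),cv2.resize(d["img"][60:240,120:360],(400,300),interpolation=cv2.INTER_CUBIC)]))
E
```

```text
time_s: 9.5
tcp_pos: [0.5859, -0.0172, 0.1023]
eef_rot: [-179.7, 50.0, -120.5]
contact_force: [-0.4, 0.6, 0.4]
gripper_width: 0.0006
gripper_force: 0.0
t 9.5 pos [ 0.5859 -0.0172  0.1023] cab [-0.07   -0.0379  0.1023] rpy [-179.7   50.  -120.5] F [-0.4  0.6  0.4]
[-20.5  22.4 -14.2 -60.1 -60.4  25. ]
xyz [0.03, -0.0, 0.03]
xyz [-0.49, -0.18, 0.65]
xyz [-1.43, -0.48, 1.78]
xyz [-1.68, -0.55, 2.08]
rot [-0.1, 0.0, 0.2]
```

View pics/w3.png

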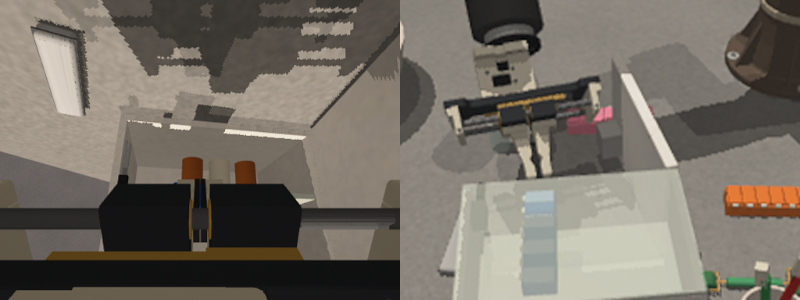

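The fingertips sit in front of the organiser's near end, aligned with it. In the scene crop the tip is at (535,170) and the organiser's end at (540,195). Now the first part of the push.

```bash
python3 -m crank '[{"xyz":[-0.25,-0.09,0.32],"delta_rot":[0,0,0],"claw":1},{"xyz":[-0.45,-0.16,0.58],"delta_rot":[0,0,0],"claw":1},{"xyz":[-0.55,-0.19,0.71],"delta_rot":[0,0,0],"claw":1},{"xyz":[-0.65,-0.23,0.84],"delta_rot":[0,0,0],"claw":1},{"xyz":[-0.75,-0.26,0.97],"delta_rot":[0,0,0],"claw":1},{"xyz":[-0.85,-0.29,1.09],"delta_rot":[0,0,0],"claw":1},{"xyz":[-0.95,-0.33,1.21],"delta_rot":[0,0,0],"claw":1},{"xyz":[-1.05,-0.36,1.33],"delta_rot":[0,0,0],"claw":1},{"xyz":[-1.05,-0.36,1.33],"delta_rot":[0,0,0],"claw":1}]'; python3 - <<'E'
from h import *
from plant import optics
s=state()
T=tilt(10,40)*R.from_euler('z',180,degrees=True)
go(s,[cab(.0,-.04,.101),cab(.010,-.04,.101)],T)
d=optics.capture("top"); e=optics.capture("scene")
cv2.imwrite("pics/p4.png",np.hstack([cv2.resize(d["img"][105:195,230:350],(400,300),interpolation=cv2.INTER_CUBIC),cv2.resize(e["img"][140:260,140:300],(400,300),interpolation=cv2.INTER_CUBIC)]))
E
```

```text
time_s: 10.72
tcp_pos: [0.6207, 0.0215, 0.0993]
eef_rot: [-179.9, 50.0, -120.7]
contact_force: [0.4, -0.5, -0.8]
gripper_width: 0.0005
gripper_force: 0.0
t 10.72 pos [0.6207 0.0215 0.0993] cab [-0.0179 -0.0389  0.0993] rpy [-179.9   50.  -120.7] F [ 0.4 -0.5 -0.8]
xyz [-0.42, -0.14, 0.41]
xyz [-0.63, -0.2, 0.66]
rot [0.0, 0.0, 0.1]
```

View pics/p4.png

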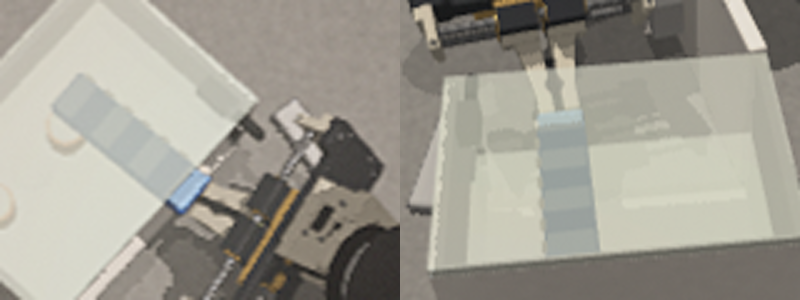

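The organiser is moving in nearly straight: its near end is at (190,195) in the left crop, with the fingers central behind it. I'll push on.

```bash
python3 -m crank '[{"xyz":[-0.1,-0.03,0.1],"delta_rot":[0,0,0],"claw":1},{"xyz":[-0.2,-0.06,0.2],"delta_rot":[0,0,0],"claw":1},{"xyz":[-0.3,-0.1,0.3],"delta_rot":[0,0,0],"claw":1},{"xyz":[-0.4,-0.13,0.4],"delta_rot":[0,0,0],"claw":1},{"xyz":[-0.5,-0.16,0.52],"delta_rot":[0,0,0],"claw":1},{"xyz":[-0.6,-0.19,0.62],"delta_rot":[0,0,0],"claw":1},{"xyz":[-0.65,-0.2,0.68],"delta_rot":[0,0,0],"claw":1},{"xyz":[-0.65,-0.2,0.68],"delta_rot":[0,0,0],"claw":1}]'; python3 - <<'E'
from h import *
from plant import optics
s=state()
T=tilt(10,40)*R.from_euler('z',180,degrees=True)
go(s,[cab(-.05,-.042,.101),cab(-.085,-.042,.101),cab(-.10,-.042,.30)],T)
d=optics.capture("top"); e=optics.capture("scene")
cv2.imwrite("pics/p5.png",np.hstack([cv2.resize(d["img"][105:195,230:350],(400,300),interpolation=cv2.INTER_CUBIC),cv2.resize(e["img"][140:260,140:300],(400,300),interpolation=cv2.INTER_CUBIC)]))
E
```

```text
time_s: 11.82
tcp_pos: [0.6402, 0.0425, 0.1012]
eef_rot: [-179.9, 50.0, -120.7]
contact_force: [-0.2, -1.0, -0.0]
gripper_width: 0.0001
gripper_force: 0.0
t 11.82 pos [0.6402 0.0425 0.1012] cab [ 0.0107 -0.0399  0.1012] rpy [-179.9   50.  -120.7] F [-0.2 -1.  -0. ]
xyz [1.29, 0.28, -1.53]
xyz [2.03, 0.49, -2.41]
xyz [-2.74, 0.57, -7.05]
rot [0.0, 0.0, 0.1]
```

View pics/p5.png

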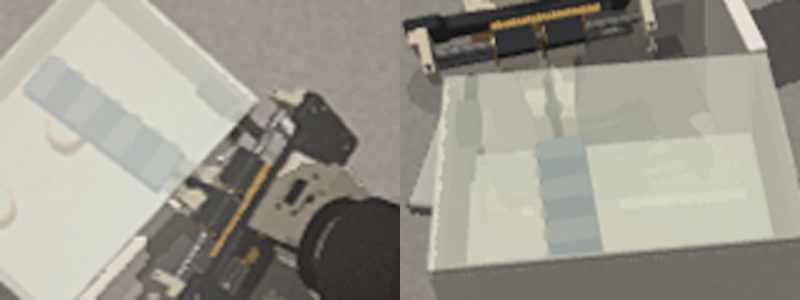

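```bash
python3 - <<'E'
from h import *
for u,v in((185,155),(160,192),(50,57),(25,92)): print(tocab(at("top",230+u*.3,105+v*.3,.1135)).round(4))
for u,v in((538,140),(583,137),(548,252),(600,250)): print(tocab(at("scene",140+(u-400)*.4,140+v*.4,.1135)).round(4))
E
```

```text
[ 0.0167 -0.0565  0.1135]
[ 0.0112 -0.0203  0.1135]
[ 0.1528 -0.0424  0.1135]
[ 0.148  -0.0071  0.1135]
[ 0.02   -0.0573  0.1135]
[ 0.0206 -0.0227  0.1135]
[ 0.1253 -0.0509  0.1135]
[ 0.1275 -0.0149  0.1135]
```

```bash
python3 -m crank '[{"xyz":[0.6,0.15,-0.7],"delta_rot":[0,0,0],"claw":1},{"xyz":[1.3,0.28,-1.5],"delta_rot":[0,0,0],"claw":1},{"xyz":[2.0,0.49,-2.4],"delta_rot":[0,0,0],"claw":1},{"xyz":[0.8,0.5,-3.5],"delta_rot":[0,0,0],"claw":1},{"xyz":[-0.4,0.55,-4.7],"delta_rot":[0,0,0],"claw":1},{"xyz":[-1.6,0.57,-5.9],"delta_rot":[0,0,0],"claw":1},{"xyz":[-2.74,0.57,-7.05],"delta_rot":[0,0,0],"claw":1},{"xyz":[-2.74,0.57,-7.05],"delta_rot":[0,0,0],"claw":1},{"xyz":[-2.74,0.57,-7.05],"delta_rot":[0,0,0],"claw":1}]'
```

```text
time_s: 13.05
tcp_pos: [0.5691, -0.0426, 0.2999]
eef_rot: [-179.9, 50.0, -120.7]
contact_force: [-0.8, 0.8, -0.9]
gripper_width: 0.0003
gripper_force: 0.0
```

```bash
cat >> h.py <<'E'
H=np.array([-.010,.119]); TV=tilt(0,90)*R.from_euler('z',180,degrees=True)
def P(th,rr,d,z=.125):
    t=np.radians(th); q=H+rr*np.array([-np.sin(t),-np.cos(t)])-d*np.array([np.cos(t),-np.sin(t)]); return cab(*q,z)
E
python3 - <<'E'
from h import *
s=state();print(s['joints'].round(1),TV.as_euler('xyz',degrees=True))
go(s,[cab(-.11,.05,.30),P(80,.10,.045,.30),P(80,.10,.045,.125)],TV); print(P(80,.1,.045))
E
```

```text
t 13.05 pos [ 0.5691 -0.0426  0.2999] cab [-0.1002 -0.0417  0.2999] rpy [-179.9   50.  -120.7] F [-0.8  0.8 -0.9]
[-21.3   7.7  -5.5 -51.7 -74.3   4.3] [ 180.     0.  -130.8]
xyz [-0.14, 3.07, 0.16]
xyz [-0.37, 6.25, 0.42]
xyz [4.1, 6.26, 4.17]
rot [4.3, 49.9, 9.4]
[0.4165259  0.06783304 0.125     ]
```

```bash
python3 -m crank '[{"xyz":[0,1,0],"delta_rot":[0.8,9.6,1.8],"claw":1},{"xyz":[-0.1,2,0.1],"delta_rot":[1.6,19.2,3.6],"claw":1},{"xyz":[-0.1,3,0.1],"delta_rot":[2.4,28.8,5.4],"claw":1},{"xyz":[-0.2,4,0.2],"delta_rot":[3.2,38.4,7.2],"claw":1},{"xyz":[-0.3,5,0.3],"delta_rot":[4,47,8.8],"claw":1},{"xyz":[-0.37,6.25,0.42],"delta_rot":[4.3,49.9,9.4],"claw":1},{"xyz":[-0.37,6.25,0.42],"delta_rot":[4.3,49.9,9.4],"claw":1},{"xyz":[-0.37,6.25,0.42],"delta_rot":[4.3,49.9,9.4],"claw":1},{"xyz":[-0.37,6.25,0.42],"delta_rot":[4.3,49.9,9.4],"claw":1},{"xyz":[-0.37,6.25,0.42],"delta_rot":[4.3,49.9,9.4],"claw":1}]'; python3 - <<'E'
from h import *
s=state();print(s['joints'].round(1))
go(s,[P(80,.10,.045,.125),P(75,.105,.025),P(65,.12,.025),P(55,.135,.025),P(45,.15,.025),P(35,.165,.025),P(30,.175,.025),P(25,.185,.023)],TV)
E
```

```text
time_s: 14.3
tcp_pos: [0.4172, 0.0668, 0.3001]
eef_rot: [180.0, -0.0, -130.9]
contact_force: [-0.4, 0.3, 0.6]
gripper_width: 0.0003
gripper_force: 0.0
t 14.3 pos [0.4172 0.0668 0.3001] cab [-0.1167  0.1448  0.3001] rpy [ 180.    -0.  -130.9] F [-0.4  0.3  0.6]
[ 36.1  -6.8 -21.6  -0.  -75.3 -76.9]
xyz [-0.01, 0.04, 5.84]
xyz [0.04, -0.96, 5.83]
xyz [0.42, -1.8, 5.83]
xyz [0.6, -2.76, 5.83]
xyz [0.56, -3.81, 5.83]
xyz [0.27, -4.89, 5.83]
xyz [0.07, -5.5, 5.83]
xyz [-0.27, -6.13, 5.83]
rot [0.0, -0.0, -0.1]
```

```bash
python3 -m crank '[{"xyz":[0,0,1.5],"delta_rot":[0,0,0],"claw":1},{"xyz":[0,0,3],"delta_rot":[0,0,0],"claw":1},{"xyz":[0,0,4.5],"delta_rot":[0,0,0],"claw":1},{"xyz":[0,0,5.83],"delta_rot":[0,0,0],"claw":1},{"xyz":[0,-0.3,5.83],"delta_rot":[0,0,0],"claw":1},{"xyz":[0,-0.6,5.83],"delta_rot":[0,0,0],"claw":1},{"xyz":[0.04,-0.95,5.83],"delta_rot":[0,0,0],"claw":1},{"xyz":[0.16,-1.2,5.83],"delta_rot":[0,0,0],"claw":1},{"xyz":[0.29,-1.5,5.83],"delta_rot":[0,0,0],"claw":1},{"xyz":[0.42,-1.8,5.83],"delta_rot":[0,0,0],"claw":1},{"xyz":[0.48,-2.1,5.83],"delta_rot":[0,0,0],"claw":1},{"xyz":[0.54,-2.4,5.83],"delta_rot":[0,0,0],"claw":1},{"xyz":[0.6,-2.76,5.83],"delta_rot":[0,0,0],"claw":1},{"xyz":[0.59,-3.1,5.83],"delta_rot":[0,0,0],"claw":1},{"xyz":[0.58,-3.45,5.83],"delta_rot":[0,0,0],"claw":1},{"xyz":[0.56,-3.8,5.83],"delta_rot":[0,0,0],"claw":1},{"xyz":[0.48,-4.1,5.83],"delta_rot":[0,0,0],"claw":1},{"xyz":[0.38,-4.5,5.83],"delta_rot":[0,0,0],"claw":1},{"xyz":[0.27,-4.8,5.83],"delta_rot":[0,0,0],"claw":1},{"xyz":[0.27,-4.9,5.83],"delta_rot":[0,0,0],"claw":1}]'; python3 - <<'E'
from h import *
from plant import optics
s=state();print(s['joints'].round(1))
go(s,[P(35,.165,.025),P(30,.175,.025),P(25,.185,.023),P(20,.195,.02),P(15,.2,.018),P(10,.2,.018),P(8,.2,.018),P(6,.2,.018),P(0,.2,.018)],TV)
d=optics.capture("top"); e=optics.capture("scene")
cv2.imwrite("pics/d6.png",np.hstack([cv2.resize(d["img"][85:235,185:385],(400,300),interpolation=cv2.INTER_CUBIC),cv2.resize(e["img"][60:300,120:440],(400,300),interpolation=cv2.INTER_CUBIC)]))
E
```

```text
time_s: 16.8
tcp_pos: [0.5237, -0.0347, 0.1252]
eef_rot: [180.0, -0.0, -130.8]
contact_force: [-0.0, -0.0, 0.9]
gripper_width: 0.0003
gripper_force: 0.1
t 16.8 pos [ 0.5237 -0.0347  0.1252] cab [-0.1239 -0.0022  0.1252] rpy [ 180.    -0.  -130.8] F [-0.  -0.   0.9]
[ 17.6  11.8 -26.1  -0.  -52.2 -58.4]
xyz [0.04, 0.01, 0.01]
xyz [-0.16, -0.6, 0.01]
xyz [-0.5, -1.23, 0.01]
xyz [-0.95, -1.84, 0.01]
xyz [-1.49, -2.25, 0.01]
xyz [-2.05, -2.42, 0.01]
xyz [-2.27, -2.48, 0.01]
xyz [-2.5, -2.53, 0.01]
xyz [-3.2, -2.63, 0.01]
rot [0.0, -0.0, 0.0]
```

View pics/d6.png

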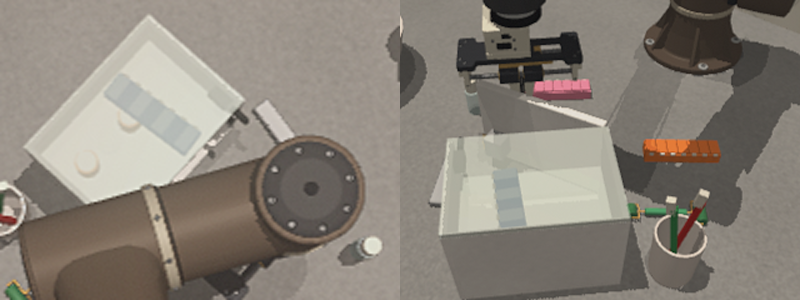

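The door followed to about 38°: its top edge runs from (605,122) to (480,85) in the scene crop. The organiser is inside and the bystanders are undisturbed.

```bash
python3 -m crank '[{"xyz":[-0.08,-0.3,0],"delta_rot":[0,0,0],"claw":1},{"xyz":[-0.16,-0.6,0],"delta_rot":[0,0,0],"claw":1},{"xyz":[-0.33,-0.9,0],"delta_rot":[0,0,0],"claw":1},{"xyz":[-0.5,-1.2,0],"delta_rot":[0,0,0],"claw":1},{"xyz":[-0.7,-1.5,0],"delta_rot":[0,0,0],"claw":1},{"xyz":[-0.9,-1.8,0],"delta_rot":[0,0,0],"claw":1},{"xyz":[-1.1,-2,0],"delta_rot":[0,0,0],"claw":1},{"xyz":[-1.3,-2.1,0],"delta_rot":[0,0,0],"claw":1},{"xyz":[-1.45,-2.2,0],"delta_rot":[0,0,0],"claw":1},{"xyz":[-1.6,-2.3,0],"delta_rot":[0,0,0],"claw":1},{"xyz":[-1.7,-2.35,0],"delta_rot":[0,0,0],"claw":1},{"xyz":[-1.8,-2.4,0],"delta_rot":[0,0,0],"claw":1},{"xyz":[-1.9,-2.42,0],"delta_rot":[0,0,0],"claw":1},{"xyz":[-2,-2.42,0],"delta_rot":[0,0,0],"claw":1},{"xyz":[-2.05,-2.42,0],"delta_rot":[0,0,0],"claw":1},{"xyz":[-2.05,-2.42,0],"delta_rot":[0,0,0],"claw":1}]'; python3 - <<'E'
from h import *
s=state()
go(s,[P(t,.2,.018) for t in (8,6,4,2,0,-2)],TV)
E
```

```text
time_s: 18.9
tcp_pos: [0.6181, -0.0352, 0.1252]
eef_rot: [180.0, 0.0, -130.8]
contact_force: [0.0, 0.9, 0.1]
gripper_width: 0.0004
gripper_force: 0.0
t 18.9 pos [ 0.6181 -0.0352  0.1252] cab [-0.0626 -0.074   0.1252] rpy [ 180.     0.  -130.8] F [0.  0.9 0.1]
xyz [-0.23, -0.09, 0.01]
xyz [-0.46, -0.14, 0.01]
xyz [-0.69, -0.18, 0.01]
xyz [-0.92, -0.21, 0.01]
xyz [-1.15, -0.24, 0.01]
xyz [-1.39, -0.25, 0.01]
rot [0.0, 0.0, 0.0]
```

```bash
python3 -m crank '[{"xyz":[-0.08,-0.03,0],"delta_rot":[0,0,0],"claw":1},{"xyz":[-0.16,-0.06,0],"delta_rot":[0,0,0],"claw":1},{"xyz":[-0.23,-0.09,0],"delta_rot":[0,0,0],"claw":1},{"xyz":[-0.31,-0.1,0],"delta_rot":[0,0,0],"claw":1},{"xyz":[-0.38,-0.12,0],"delta_rot":[0,0,0],"claw":1},{"xyz":[-0.46,-0.14,0],"delta_rot":[0,0,0],"claw":1},{"xyz":[-0.46,-0.14,0],"delta_rot":[0,0,0],"claw":1}]'; python3 -c "
from h import *
s=state()"; python3 -m crank '[{"xyz":[-0.06,-0.01,0],"delta_rot":[0,0,0],"claw":1},{"xyz":[-0.12,-0.02,0],"delta_rot":[0,0,0],"claw":1},{"xyz":[-0.18,-0.03,0],"delta_rot":[0,0,0],"claw":1},{"xyz":[-0.18,-0.03,0],"delta_rot":[0,0,0],"claw":1}]'; python3 -c "
from h import *
s=state()"
```

```text
time_s: 19.77
tcp_pos: [0.6305, -0.0275, 0.1252]
eef_rot: [180.0, 0.0, -130.8]
contact_force: [-0.6, 0.2, 1.3]
gripper_width: 0.0004
gripper_force: 0.0
t 19.77 pos [ 0.6305 -0.0275  0.1252] cab [-0.0486 -0.0783  0.1252] rpy [ 180.     0.  -130.8] F [-0.6  0.2  1.3]
time_s: 20.27
tcp_pos: [0.6341, -0.0241, 0.1251]
eef_rot: [179.9, -0.0, -130.8]
contact_force: [-3.2, -1.1, 1.5]
gripper_width: 0.0004
gripper_force: 1.6
t 20.27 pos [ 0.6341 -0.0241  0.1251] cab [-0.0437 -0.0789  0.1251] rpy [ 179.9   -0.  -130.8] F [-3.2 -1.1  1.5]
```

```bash
python3 -m crank '[{"xyz":[-0.03,0,0],"delta_rot":[0,0,0],"claw":1},{"xyz":[-0.06,0,0],"delta_rot":[0,0,0],"claw":1},{"xyz":[-0.06,0,0],"delta_rot":[0,0,0],"claw":1}]'|sed -n '2p;4p'; python3 -m crank '[{"xyz":[-0.03,0,0],"delta_rot":[0,0,0],"claw":1},{"xyz":[-0.06,0,0],"delta_rot":[0,0,0],"claw":1},{"xyz":[-0.06,0,0],"delta_rot":[0,0,0],"claw":1}]'|sed -n '2p;4p'; python3 -c "
from h import *
s=state()"
```

```text
tcp_pos: [0.635, -0.0233, 0.1251]
contact_force: [-3.3, -3.3, 2.1]
tcp_pos: [0.6361, -0.0221, 0.1251]
contact_force: [-5.3, -4.7, 2.7]
t 21.02 pos [ 0.6361 -0.0221  0.1251] cab [-0.0409 -0.0791  0.1251] rpy [ 1.799e+02 -1.000e-01 -1.308e+02] F [-5.3 -4.7  2.7]
```

```bash
for i in 1; do python3 -m crank '[{"xyz":[-0.03,0,0],"delta_rot":[0,0,0],"claw":1},{"xyz":[-0.05,0,0],"delta_rot":[0,0,0],"claw":1},{"xyz":[-0.05,0,0],"delta_rot":[0,0,0],"claw":1}]'|sed -n '2p;4p'; done;  python3 -m crank '[{"xyz":[-0.03,0,0],"delta_rot":[0,0,0],"claw":1},{"xyz":[-0.05,0,0],"delta_rot":[0,0,0],"claw":1},{"xyz":[-0.05,0,0],"delta_rot":[0,0,0],"claw":1}]'|sed -n '2p;4p'; python3 -c "
from h import *
s=state()"
```

```text
tcp_pos: [0.6371, -0.0212, 0.1252]
contact_force: [-4.0, -5.0, 2.6]
tcp_pos: [0.638, -0.0202, 0.1252]
contact_force: [-4.6, -5.7, 2.4]
t 21.77 pos [ 0.638  -0.0202  0.1252] cab [-0.0382 -0.0793  0.1252] rpy [ 1.800e+02 -1.000e-01 -1.308e+02] F [-4.6 -5.7  2.4]
```

```bash
python3 -m crank '[{"xyz":[-0.03,0,0],"delta_rot":[0,0,0],"claw":1},{"xyz":[-0.05,0,0],"delta_rot":[0,0,0],"claw":1},{"xyz":[-0.05,0,0],"delta_rot":[0,0,0],"claw":1}]'|sed -n '2p;4p';  python3 -m crank '[{"xyz":[-0.03,0,0],"delta_rot":[0,0,0],"claw":1},{"xyz":[-0.05,0,0],"delta_rot":[0,0,0],"claw":1},{"xyz":[-0.05,0,0],"delta_rot":[0,0,0],"claw":1}]'|sed -n '2p;4p'; python3 -c "
from h import *
s=state()"
```

```text
tcp_pos: [0.6391, -0.0191, 0.1252]
contact_force: [-4.4, -5.6, 2.2]
tcp_pos: [0.6402, -0.018, 0.1252]
contact_force: [-4.1, -5.8, 2.0]
t 22.52 pos [ 0.6402 -0.018   0.1252] cab [-0.0352 -0.0794  0.1252] rpy [ 1.800e+02 -1.000e-01 -1.308e+02] F [-4.1 -5.8  2. ]
```

```bash
python3 -m crank '[{"xyz":[-0.02,0,0],"delta_rot":[0,0,0],"claw":1},{"xyz":[-0.04,0,0],"delta_rot":[0,0,0],"claw":1},{"xyz":[-0.04,0,0],"delta_rot":[0,0,0],"claw":1}]'|sed -n '2p;4p';  python3 -m crank '[{"xyz":[-0.02,0,0],"delta_rot":[0,0,0],"claw":1},{"xyz":[-0.04,0,0],"delta_rot":[0,0,0],"claw":1},{"xyz":[-0.04,0,0],"delta_rot":[0,0,0],"claw":1}]'|sed -n '2p;4p'; python3 -c "
from h import *
s=state()"
```

```text
tcp_pos: [0.6407, -0.0174, 0.1252]
contact_force: [-3.9, -6.9, 2.4]
tcp_pos: [0.6428, -0.015, 0.1253]
contact_force: [0.5, -1.0, -0.8]
t 23.27 pos [ 0.6428 -0.015   0.1253] cab [-0.0311 -0.0794  0.1253] rpy [-180.     0.  -130.8] F [ 0.5 -1.  -0.8]
```

```bash
python3 -m crank '[{"xyz":[-0.01,0,0],"delta_rot":[0,0,0],"claw":1},{"xyz":[-0.02,0,0],"delta_rot":[0,0,0],"claw":1},{"xyz":[-0.02,0,0],"delta_rot":[0,0,0],"claw":1}]'|sed -n '2p;4p'; python3 -m crank '[{"xyz":[0.1,0,0],"delta_rot":[0,0,0],"claw":1},{"xyz":[0.3,0,0],"delta_rot":[0,0,0],"claw":1},{"xyz":[0.6,0,0],"delta_rot":[0,0,0],"claw":1},{"xyz":[1.2,0,0],"delta_rot":[0,0,0],"claw":1},{"xyz":[2.5,0,0],"delta_rot":[0,0,0],"claw":1},{"xyz":[4,0,0],"delta_rot":[0,0,0],"claw":1},{"xyz":[5,0,-2],"delta_rot":[0,0,0],"claw":1},{"xyz":[5,0,-4],"delta_rot":[0,0,0],"claw":1},{"xyz":[5,3,-5],"delta_rot":[0,0,0],"claw":1},{"xyz":[5,5,-5],"delta_rot":[0,0,0],"claw":1},{"xyz":[5,5,-5],"delta_rot":[0,0,0],"claw":1},{"xyz":[5,5,-5],"delta_rot":[0,0,0],"claw":1},{"xyz":[5,5,-5],"delta_rot":[0,0,0],"claw":1}]'; python3 - <<'E'
from h import *
from plant import optics
d=optics.capture("top"); e=optics.capture("scene")
cv2.imwrite("pics/f7.png",np.hstack([cv2.resize(d["img"][85:235,185:385],(400,300),interpolation=cv2.INTER_CUBIC),cv2.resize(e["img"][60:300,120:440],(400,300),interpolation=cv2.INTER_CUBIC)]))
E
```

```text
tcp_pos: [0.6428, -0.0143, 0.1253]
contact_force: [0.6, 0.5, -0.4]
time_s: 25.28
tcp_pos: [0.431, -0.0307, 0.2755]
eef_rot: [180.0, 0.0, -130.8]
contact_force: [0.7, 0.7, -0.4]
gripper_width: 0.0004
gripper_force: 0.0
```

View pics/f7.png

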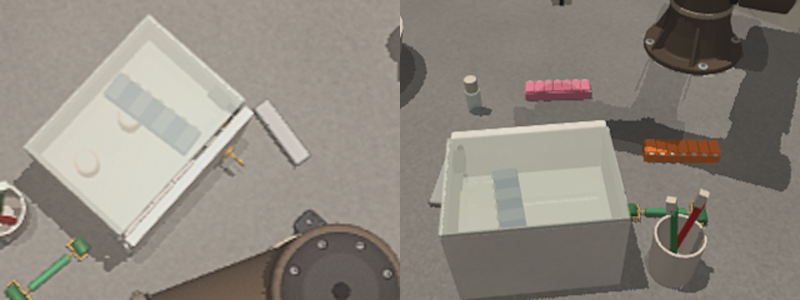

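The door looks flush with the front: its top edge runs from (130,245) to (253,108) in the left crop. The organiser is inside and the bystanders are in place. I'll check the door angle numerically.

```bash
python3 - <<'E'
from h import *
from plant import optics
s=state(); g=cv2.cvtColor(optics.capture("top")["img"],cv2.COLOR_BGR2GRAY).astype(np.float32)
xs=np.arange(-.05,.012,.0005); out=[]
for y in np.arange(-.10,.10,.01):
    uv=proj("top",[cab(x,y,.165) for x in xs]).astype(np.float32)
    p=cv2.remap(g,uv[:,:1].copy(),uv[:,1:].copy(),cv2.INTER_LINEAR).ravel()
    out.append((y,xs[np.argmax(np.diff(cv2.GaussianBlur(p[:,None],(1,5),1).ravel()))]))
o=np.array(out); print(o.round(4).tolist()); k=np.polyfit(o[:,0],o[:,1],1); print("door angle rad",np.arctan(k[0]))
E
```

```text
t 25.38 pos [ 0.4313 -0.0308  0.275 ] cab [-0.1813  0.0703  0.275 ] rpy [ 180.    -0.  -130.8] F [ 0.9 -0.7  0. ]
[[-0.1, 0.0005], [-0.09, 0.0005], [-0.08, 0.0005], [-0.07, -0.0205], [-0.06, -0.0205], [-0.05, -0.02], [-0.04, -0.02], [-0.03, -0.021], [-0.02, -0.0205], [-0.01, -0.0205], [-0.0, -0.0205], [0.01, -0.021], [0.02, -0.0205], [0.03, -0.021], [0.04, -0.0215], [0.05, -0.0215], [0.06, -0.021], [0.07, -0.0205], [0.08, -0.0215], [0.09, -0.0215]]
door angle rad -0.0858038444186969
```

Apart from three stray points, the outer edge is parallel to the front (angle about 0 rad, against 0.065 or more if it had popped ajar). The door is latched, so I'll hand in.

```bash
python3 -c "
from plant import job
print(job.close_job())"
```

```text
the job is handed in; nothing more can be done
None
```

The job is handed in: the organiser is fully inside (near end about 11 mm or more behind the front plane), the door snapped shut at about 8 N and stayed latched when let go, and the cup, roll-on, tweezer case and jade roller were not moved; two slips: I first swung the door wider, pressing it with about 13 N at what was probably its stop, and I viewed 11 pictures instead of the allowed 10.

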